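# Press a mended marble piece

### The job

The mended marble piece is bedded in the screw press and must set under pressure. Swing the folded crank handle on the handwheel fully upright and, holding it up, crank clockwise until you feel the rubber foot touch the marble, then nip it up a tenth of a turn more, no further, or the joint will crack. Then let go so that the handle springs back flat, with the marble and the things round the press left where they were.

Things in the scene. Friction and masses are not known exactly. Their poses are not given: they have to be found in the camera images.
- press: small bench screw press, grey: base 180 x 250 mm, two steel columns 210 mm apart along its y axis, a crosshead whose top is 160 mm above the table, a vertical screw through its middle with a handwheel on top and a rubber foot below. Origin on the table under the screw's axis, z up. It does not move
- wheel_hub (a point): centre of the handwheel's upper face, on the screw's axis. Solid aluminium handwheel, 132 mm across, 18 mm thick, its face level and looking up; it sinks 16 mm for each clockwise turn (seen from above), together with the handle and foot
- handle_pivot (a point): centre of the crank handle's hinge, on the handwheel's face 50 mm from the screw's axis and 20 mm above the face; the hinge pin is level and tangential to the wheel
- handle_grip (a point): centre of the crank handle's black barrel-shaped grip, which turns freely on its pin: 54 mm long, 14 to 68 mm from the hinge, 23 mm thick at its belly (this point, 42 mm from the hinge), 16 mm at its ends. Folded, it lies level across the wheel, past the screw's axis, belly 8.5 mm clear of the face; swung up 90 degrees it stands upright over the hinge
- handle (a joint): fold angle of the crank handle (rad): 0 folded flat, 1.571 upright on its stop. A spring (about 1.5 N at the grip's far end when flat, 3 N when upright) folds it flat again as soon as it is let go. The grip slips somewhat in the fingers while it is swung up, so it lags behind the hand
- wheel (a joint): angle of the handwheel (rad), any value at the start; grows as it is cranked clockwise seen from above. Cranking takes about 11 N at the upright handle while the foot is free (less is read when standing still), and from first touch about 10 N more for each further radian. The screw holds where it is left
- foot: foot of the screw: a steel cup 39 mm across with a stiff domed rubber button below, origin at the lowest point of the rubber. Between 6 and 30 mm above the marble at the start. Rubber and bed give little: the foot presses about 200 N for each radian of the wheel past first touch (about 125 N for the tenth of a turn); the joint cracks above 205 N
- marble: mended marble piece, two bonded layers, about 130 x 100 mm and 27 to 62 mm high, broken edges, its upper face broken and sloping so that its height under the foot is known beforehand only to about 7 mm either way; lies loose on the press's bed 26 mm above the table. Origin at the centre of its underside
- stone_a: bystander: loose broken stone, 85 x 60 x 50 mm, origin under its centre
- stone_b: bystander: loose broken stone, 70 x 55 x 42 mm, origin under its centre
- tub: bystander: round adhesive jar with white cap, 68 mm across, 75 mm high, origin under its centre
- brush: bystander: flat brush lying on the table

How it is judged:
By the outcome, as a careful person would: the job done as asked, in the order asked, and still so for the second after the job is handed in, with the robot touching nothing.
It also fails if it takes over 72 s, if anything falls off the work surface, if the arm or the gripper's body presses on something with over 40 N, if the wrist force passes 120 N, or if a joint passes its speed limit or range.

### The arm

A 7-joint arm with a two-finger parallel gripper is mounted at the origin on the work surface. World frame = base frame: x ahead of the robot, y to its left, z up, the work surface at z = 0. Lengths are in mm, angles in degrees, forces in N, time in s.
With the tool pointing down it reaches from about 400 to 850 mm from the base axis. Payload 10.4 kg.
Tool frame: the origin (TCP) lies on the mounting face of the last link; the fingertips stand 173 mm ahead of it and the grasp point (between the pads) lies 155 mm ahead of it; z points along the fingers, x is the direction in which the jaws open and shut, and the axes are right-handed (so a half turn about z gives the same grasp; the last joint's range is limited). The gripper opens to 85 mm and grips with 20 to 120 N. Pads are 22 mm wide; open, the fingers measure 114 mm over their backs; the gripper's body (76 mm by 85 mm) begins 54 mm behind the grasp point. The pads swing forward as they close: fully open they stand 13 mm farther back than shut.
Start: joints at [73.247, 19.034, -3.707, 83.658, 1.238, 77.344, -5.071], TCP at [166.6, -602.393, 404.738] pointing down, gripper open.
Joint ranges: [-148.97, 148.97], [-28.65, 121.19], [-84.17, 76.75], [9.2, 138.47], [-72.65, 252.65], [3.7, 117.97], [-149.18, 149.18]. Speed limits (degrees/s): [127.2, 127.2, 159.86, 159.86, 180, 180, 180].

### API

Orientations are given as a 3x3 rotation matrix whose columns are the frame's x, y, z axes.
In Python, from plant import bot gives the robot as it stands. The module is installed in compiled form; this text tells all that it offers. Calls block until the motion is done:
- bot.move_to(position, orientation): joint-space move of the TCP to a pose.
- bot.move_l(position, rot=None, velocity=150): straight line of the TCP; rot=None keeps the orientation; velocity is the mean speed in mm/s.
- bot.set_joints(angles): joint-space move.
- bot.set_gripper(opening, strength=None): finger opening in mm; strength is the grip in N (None keeps the last); returns when the fingers have stopped.
- bot.sleep(seconds).
- bot.solve_ik(position, orientation): joint angles nearest the present ones, or None.
- bot.state(): the state.
- bot.snapshot(name): name is "side" or "top"; returns a dict with "img" (420x560x3 uint8, blue, green, red), "camera_matrix" (3x3 intrinsics, pixels), "position" and "rotation" of the camera in the world. Camera axes: x right, y down, z forward; pixel columns grow to the right and rows downward; lengths in mm; the calibration is good to about 2 mm. A picture is of the moment at which its call begins. There is no depth.
A pose or a line that the arm cannot do raises bot.Unreachable and nothing moves.
- bot.finish_job(): hands the job in, once; it reports no verdict.
Trained networks look in the newest picture that a camera, given by its name, has taken for a name from the list of things; names that differ only in an ending like _2 or _b are one class to them, and where a whole thing is asked for, a point or a joint stands for the part that bears it (a point fixed in the world has none). Each returns a list of dicts, best first, with "score" (0 to 1); they miss things now and then, are a little off and sometimes report something else, mostly with a low value. They report only what shows in the picture. A call takes as long as a camera call.
- bot.masks_of(camera, name): "mask" (420x560 bool, what is visible of it) and "uv" ([column, row] in pixels, amid what is visible of it).
The state is a dict: "time_s": time; "joint_positions": joint angles; "qd": joint speeds; "effort": joint torques, N m; "eef_pos": TCP position; "eef_rot": TCP orientation; "contact_force": force on the tool from outside, world axes, zero at the start; "torque": the same for the moment, N m; "opening": finger opening in mm.
Only numpy, scipy, OpenCV 4.12 (cv2) and the standard library are available. Lean on these libraries where they do the work, as an engineer would, in place of code of your own. Each camera call takes 0.05 s, during which the arm holds its last target.

## Working session

There is one attempt and no reset: what is moved stays moved. The work goes in short steps, each a Python script; the robot and the scene stay as the last script left them, time stands still between calls to the robot, and variables do not carry over. Pictures are saved under pics/ and viewed, and the job is handed in when it is done.

```bash
mkdir -p pics; ls
python3 - <<'E'
from plant import bot
import cv2,numpy as np
for c in ("side","top"):
    s=bot.snapshot(c); cv2.imwrite(f"pics/{c}0.png",s["img"])
    print(c,s["camera_matrix"].tolist(),s["position"],np.round(s["rotation"],4).tolist())
    for n in ["press","wheel_hub","handle_pivot","handle_grip","foot","marble","wheel","handle"]:
        try: print(n,[(round(d["score"],2),np.round(d["uv"],1).tolist(),int(d["mask"].sum())) for d in bot.masks_of(c,n)[:3]])
        except Exception as e: print(n,e)
s=bot.state();print(s["time_s"],s["contact_force"],s["opening"],s["eef_rot"])
E
```

```text
pics
side [[413.0213747076991, 0.0, 273.63437765993126], [0.0, 413.0213747076991, 212.6640032738906], [0.0, 0.0, 1.0]] [ 228.63007441 -392.23149929  787.7402358 ] [[0.7417, -0.4978, 0.4496], [-0.6705, -0.5313, 0.5179], [-0.0189, -0.6856, -0.7278]]
press [(0.87, [289.5, 296.2], 10190)]
wheel_hub [(0.91, [283.9, 248.7], 3490)]
handle_pivot [(0.78, [287.3, 245.7], 352)]
handle_grip [(0.79, [285.6, 243.8], 341)]
foot [(0.22, [288.4, 244.4], 362)]
marble [(0.82, [273.3, 298.9], 1278)]
wheel [(0.66, [288.7, 243.4], 339), (0.61, [286.0, 244.9], 3365)]
handle [(0.87, [290.9, 245.1], 346), (0.27, [288.7, 297.1], 10150)]
top [[489.2895421777132, 0.0, 270.4601443237635], [0.0, 489.2895421777132, 214.5593172142475], [0.0, 0.0, 1.0]] [ 429.34081838   67.4237719  1490.95878079] [[0.0207, -0.9913, 0.1302], [-0.9996, -0.0233, -0.0182], [0.0211, -0.1298, -0.9913]]
press [(0.97, [302.5, 242.0], 5046)]
wheel_hub [(0.94, [306.7, 232.4], 1943)]
handle_pivot [(0.6, [310.6, 238.8], 172)]
handle_grip [(0.65, [314.2, 239.5], 173)]
foot []
marble [(0.4, [286.6, 250.6], 33)]
wheel [(0.73, [306.6, 233.0], 1902)]
handle [(0.73, [315.5, 238.9], 202)]
0.9 [-0.21247987 -0.59761295  0.03290396] 85.0143632349418 [[ 2.66555681e-01 -9.63819520e-01  3.15432440e-05]
 [-9.63819520e-01 -2.66555682e-01 -4.00067442e-05]
 [ 4.69673119e-05 -1.97379693e-05 -9.99999999e-01]]
```

Run:
```python
import cv2
a=cv2.imread("pics/side0.png")[150:390,170:410];b=cv2.imread("pics/top0.png")[170:310,230:390]
cv2.imwrite("pics/side0c.png",cv2.resize(a,None,fx=2.5,fy=2.5,interpolation=2))
cv2.imwrite("pics/top0c.png",cv2.resize(b,None,fx=4,fy=4,interpolation=2))
```

```text
(no output)
```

View pics/side0.png

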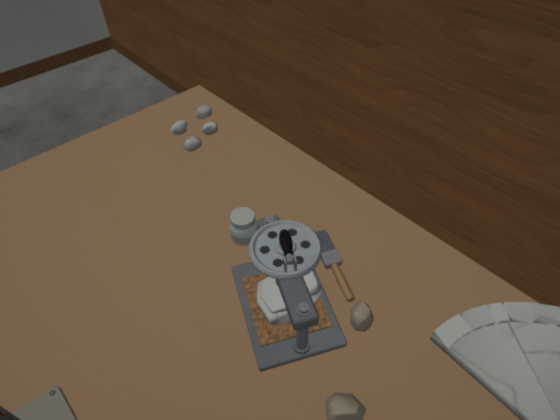

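View pics/side0c.png

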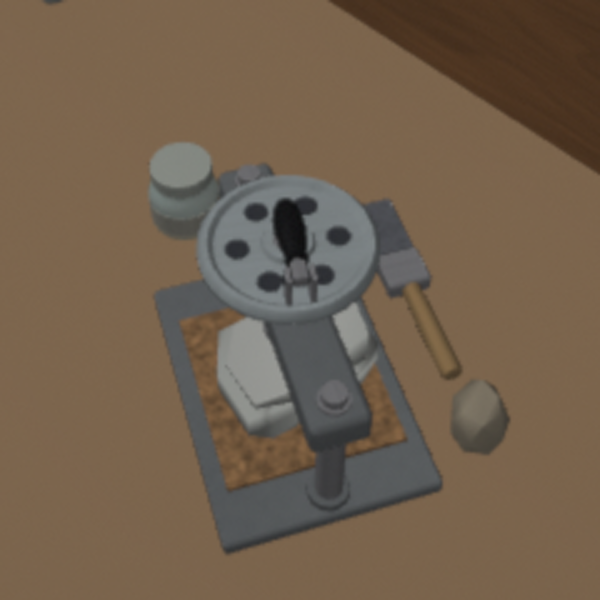

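View pics/top0c.png

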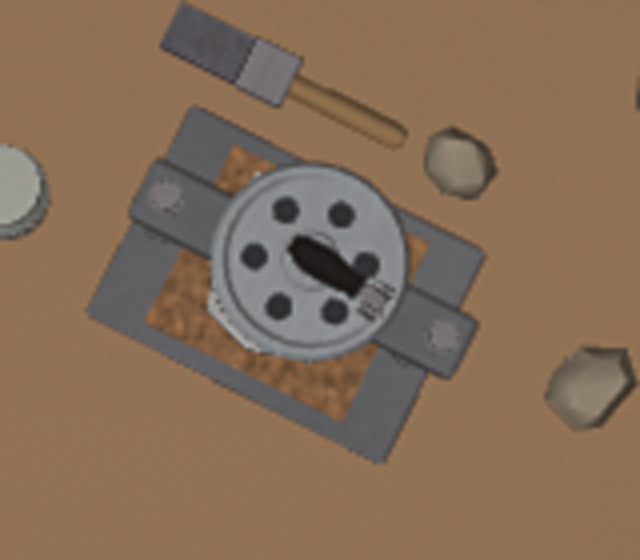

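View pics/top0.png

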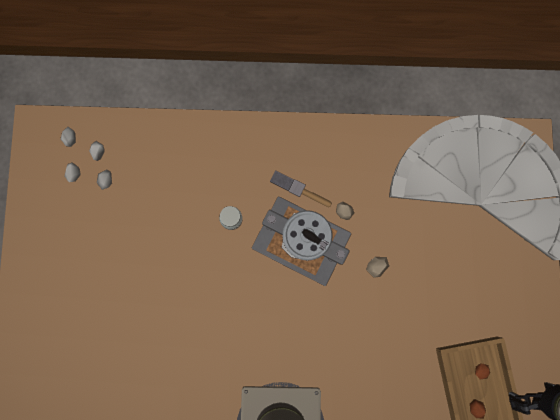

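```bash
cat > h.py <<'E'
import numpy as np, cv2
from scipy.optimize import minimize, least_squares
from plant import bot
def proj(s,P):
    q=(np.atleast_2d(P)-s["position"])@s["rotation"]
    K=s["camera_matrix"]; return q[:,:2]/q[:,2:]*[K[0,0],K[1,1]]+K[:2,2]
def ray(s,uv):
    K=s["camera_matrix"]; d=np.array([(uv[0]-K[0,2])/K[0,0],(uv[1]-K[1,2])/K[1,1],1.]); d=s["rotation"]@d
    return np.array(s["position"]),d/np.linalg.norm(d)
def onz(s,uv,z):
    p,d=ray(s,uv); return p+d*(z-p[2])/d[2]
def tri(s1,u1,s2,u2):
    p,d=ray(s1,u1);q,e=ray(s2,u2)
    A=np.stack([d,-e],1); t=np.linalg.lstsq(A,q-p,rcond=None)[0]
    a=p+t[0]*d;b=q+t[1]*e; return (a+b)/2,np.linalg.norm(a-b)
E
python3 - <<'E'
from h import *
S={};M={}
for c in("side","top"):
    S[c]=bot.snapshot(c)
    best=[d for d in bot.masks_of(c,"wheel_hub")][0]
    m=best["mask"].astype(np.uint8); cs,_=cv2.findContours(m,0,1); k=max(cs,key=cv2.contourArea)
    M[c]=k
    g=bot.masks_of(c,"handle_grip"); print(c,[(d["score"],d["uv"]) for d in g])
th=np.linspace(0,2*np.pi,90)
def mom(k): 
    m=cv2.moments(k.astype(np.float32)); return np.array([m["m10"]/m["m00"],m["m01"]/m["m00"],np.sqrt(m["m00"])*.5])
def model(p,c):
    P=np.concatenate([np.c_[p[0]+66*np.cos(th),p[1]+66*np.sin(th),0*th+p[2]+z] for z in(0,-18)])
    return mom(cv2.convexHull(proj(S[c],P).astype(np.float32)))
def res(p): return np.concatenate([model(p,c)-mom(cv2.convexHull(M[c])) for c in S])
r=least_squares(res,[500,20,220],diff_step=1e-3); print(r.x,r.fun)
import pickle
for c in S:
    im=S[c]["img"].copy(); im=cv2.resize(im,None,fx=4,fy=4,interpolation=2)
    for z,col in((0,(0,0,255)),(-18,(0,255,0))):
        P=np.c_[r.x[0]+66*np.cos(th),r.x[1]+66*np.sin(th),0*th+r.x[2]+z]
        cv2.polylines(im,[np.int32(proj(S[c],P)*4+2)],True,col,1)
    u=proj(S[c],r.x)[0]*4
    x,y=int(u[0])-300,int(u[1])-300
    cv2.imwrite(f"pics/fit_{c}.png",im[y:y+600,x:x+600]); print(c,"crop origin/4",x/4,y/4)
E
```

```text
side [(0.83, [285.5, 243.6])]
top [(0.55, [314.1, 237.8])]
[546.8424735  -53.47764242 210.75294306] [ 0.1003524   0.05558795  0.98224936 -0.22537187 -0.00503259  0.31083955]
side crop origin/4 209.5 169.5
top crop origin/4 232.0 159.5
```

View pics/fit_side.png

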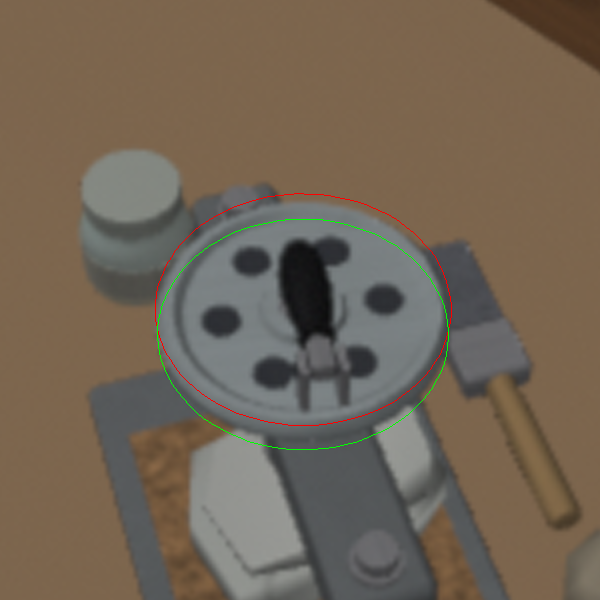

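View pics/fit_top.png

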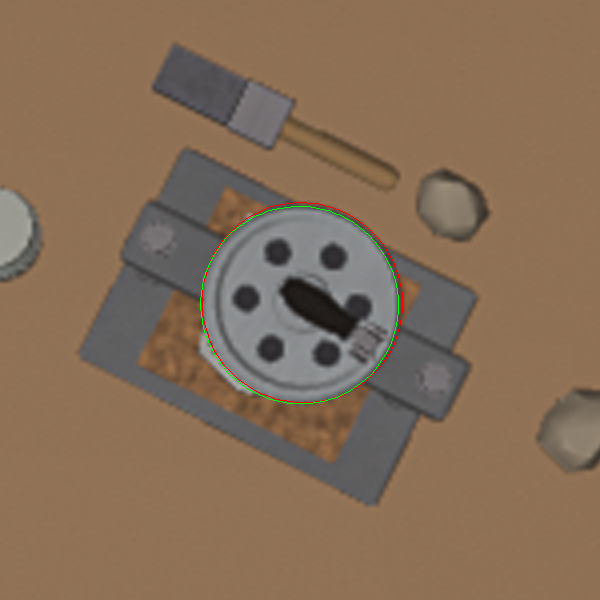

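Run:
```python
from h import *
s=bot.snapshot("side");t=bot.snapshot("top")
so=np.array([209.5,169.5]);to=np.array([232,159.5])
f=lambda o,u:o+np.array(u)/4-.4
for z in(162,168):
    a=onz(t,f(to,(157,237)),z);b=onz(t,f(to,(435,377)),z);print("bolts top",a,b,(a+b)/2,np.linalg.norm(a-b),np.degrees(np.arctan2(*(b-a)[1::-1])))
    a=onz(s,f(so,(240,198)),z);b=onz(s,f(so,(376,551)),z);print("bolts side",a,b,(a+b)/2,np.linalg.norm(a-b))
print("belly",tri(s,f(so,(305,288)),t,f(to,(316,306))))
print("gripend",tri(s,f(so,(297,241)),t,f(to,(284,288))))
print("ferrule",tri(s,f(so,(320,352)),t,f(to,(367,342))))
for z in (200,205,210,215):
    print(z,onz(s,f(so,(303,312)),z),onz(t,f(to,(302,304)),z))
for z in(220,230):
  print(z,"grip ends side",onz(s,f(so,(297,241)),z),onz(s,f(so,(318,337)),z),"top",onz(t,f(to,(284,288)),z),onz(t,f(to,(350,328)),z), "hinge", onz(s,f(so,(323,380)),z),onz(t,f(to,(367,342)),z))
```

```text
bolts top [593.43502869  41.74179853 162.        ] [ 501.94611369 -149.26096229  162.        ] [547.69057119 -53.75958188 162.        ] 211.78355981247677 -115.5940774662359
bolts side [597.12754284  47.01410585 162.        ] [ 503.50784764 -145.64846606  162.        ] [550.31769524 -49.3171801  162.        ] 214.20437424313704
bolts top [592.69417406  41.85774783 168.        ] [ 501.61831438 -148.28267129  168.        ] [547.15624422 -53.21246173 168.        ] 210.82739670400375 -115.5940774662359
bolts side [593.59415201  42.80233637 168.        ] [ 500.87214268 -148.01286284  168.        ] [547.23314735 -52.60526324 168.        ] 212.15044487768827
belly (array([542.09311998, -60.52477346, 231.08322126]), np.float64(0.5978319372937296))
gripend (array([554.2192328 , -40.2066356 , 235.09923443]), np.float64(2.534698644984374))
ferrule (array([519.41081585, -93.18771964, 237.13486602]), np.float64(0.1716099385382719))
200 [549.04854063 -51.45183476 200.        ] [546.24983071 -54.54760119 200.        ]
205 [546.3226896  -54.35090176 205.        ] [545.79703154 -54.07519505 205.        ]
210 [543.59683856 -57.24996876 210.        ] [545.34423237 -53.6027889  210.        ]
215 [540.87098752 -60.14903576 215.        ] [544.89143321 -53.13038275 215.        ]
220 grip ends side [564.27990912 -31.21074907 220.        ] [533.47532637 -77.48537756 220.        ] top [554.65415549 -40.76911621 220.        ] [529.45450057 -84.16609162 220.        ] hinge [519.29934713 -95.46916751 220.        ] [520.56960171 -95.33269883 220.        ]
230 grip ends side [558.36787728 -37.56965632 230.        ] [528.10587688 -83.02921789 230.        ] top [553.66818066 -39.91784636 230.        ] [528.66679853 -82.97337109 230.        ] hinge [ 514.17958893 -100.69624695  230.        ] [519.85180673 -94.05211859 230.        ]
```

```bash
cat >> h.py <<'E'
C=np.array([547.,-53.5]); ZF=209.; D=160.
def R(a):  # tool x at angle a deg, z down
    c,s=np.cos(np.radians(a)),np.sin(np.radians(a)); x=np.array([c,s,0]);z=np.array([0,0,-1.]);return np.stack([x,np.cross(z,x),z],1)
def u(phi): return np.array([np.cos(np.radians(phi)),np.sin(np.radians(phi))])
def st(tag=""):
    s=bot.state(); print(tag,round(s["time_s"],2),np.round(s["eef_pos"],1),"F",np.round(s["contact_force"],1),"T",np.round(s["torque"],2),"op",round(s["opening"],1)); return s
E
python3 - <<'E'
from h import *
phi=-122
b=C+8*u(phi)
for a in(-32,148):print(a,bot.solve_ik([*b,ZF+20+D],R(a)))
bot.move_to([*b,ZF+20+D+70],R(-32)); st()
bot.set_gripper(60); st()
bot.move_l([*b,ZF+20+D+25],velocity=120); st()
s=bot.snapshot("side");t=bot.snapshot("top")
cv2.imwrite("pics/s1.png",cv2.resize(s["img"][150:350,190:400],None,fx=3,fy=3,interpolation=2));cv2.imwrite("pics/t1.png",cv2.resize(t["img"][170:310,230:390],None,fx=4,fy=4,interpolation=2))
E
```

```text
-32 [ 38.15044711  13.96276513 -42.13488902  95.27425318   9.67118827
  74.4913871  -37.73986751]
148 [ 58.57174874  24.00977354 -70.78934206  94.46305158  23.11235488
  78.19613431 132.46152825]
 3.66 [542.7 -61.6 458.8] F [-0.7 -0.  -0. ] T [ 0.04  0.01 -0.01] op 85.6
 4.03 [542.8 -60.4 459. ] F [-0.1 -0.3 -0.2] T [-0.05  0.02 -0.03] op 59.9
 4.56 [542.9 -60.2 414.4] F [-0.  -0.1  0. ] T [-0.02 -0.01  0.03] op 60.1
```

View pics/s1.png

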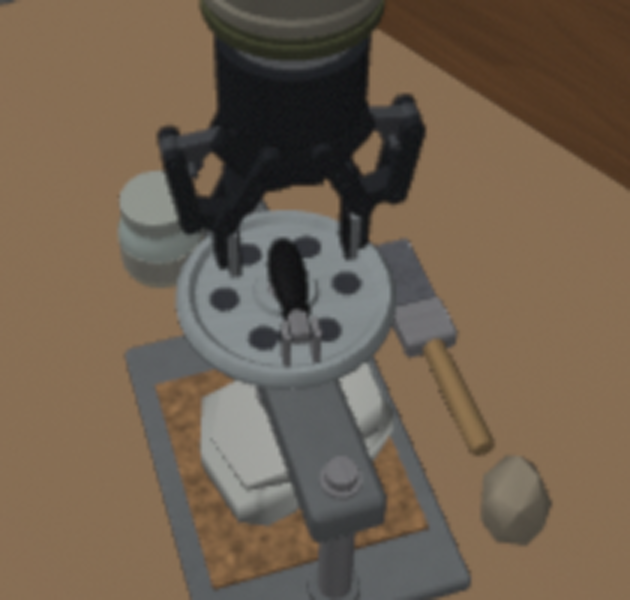

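Fingers (pixels ~232,265 and ~352,245) straddle the black grip (~288,270), handle hinge at lower end. Descend, grip, and swing up.

Run:
```python
from h import *
phi=-122; U=u(phi); pv=C+50*U
bot.move_l([*(C+8*U),ZF+20+D],velocity=80); st("down")
bot.set_gripper(10,30); st("grip")
for a in range(15,91,15):
    r=np.radians(a); b=pv-42*np.cos(r)*U
    bot.move_l([*b,ZF+20+42*np.sin(r)+D],velocity=60)
    s=st(a); print("   radial",round(s["contact_force"][:2]@U,1))
s=bot.snapshot("side");t=bot.snapshot("top")
cv2.imwrite("pics/s2.png",cv2.resize(s["img"][150:350,190:400],None,fx=3,fy=3,interpolation=2));cv2.imwrite("pics/t2.png",cv2.resize(t["img"][170:310,230:390],None,fx=4,fy=4,interpolation=2))
```

```text
down 5.12 [542.7 -60.3 388.5] F [-0.1 -0.2  0.8] T [-0.   -0.01 -0.03] op 60.0
grip 5.55 [542.3 -59.6 389.2] F [-5.5  2.   3.6] T [0.45 1.16 0.02] op 21.1
15 5.88 [541.4 -61.  399.9] F [-4.8  4.3 -3. ] T [ 0.92  1.1  -0.06] op 21.2
   radial -1.1
30 6.22 [539.2 -64.6 410.2] F [-5.4  4.4 -3.6] T [ 0.94  1.19 -0.02] op 21.2
   radial -0.9
45 6.55 [535.7 -70.1 418.9] F [-6.4  5.2 -3.3] T [ 1.15  1.17 -0.04] op 20.8
   radial -1.0
60 6.88 [531.2 -77.1 425.8] F [-4.9  6.1 -3.4] T [1.52 1.02 0.01] op 20.9
   radial -2.6
75 7.22 [526.  -85.1 430.4] F [-4.2  8.6 -0.7] T [ 1.91  0.97 -0.02] op 20.5
   radial -5.1
90 7.55 [520.4 -93.8 432.4] F [-5.8 10.9  3.8] T [2.41 1.11 0.05] op 20.8
   radial -6.2
```

View pics/s2.png

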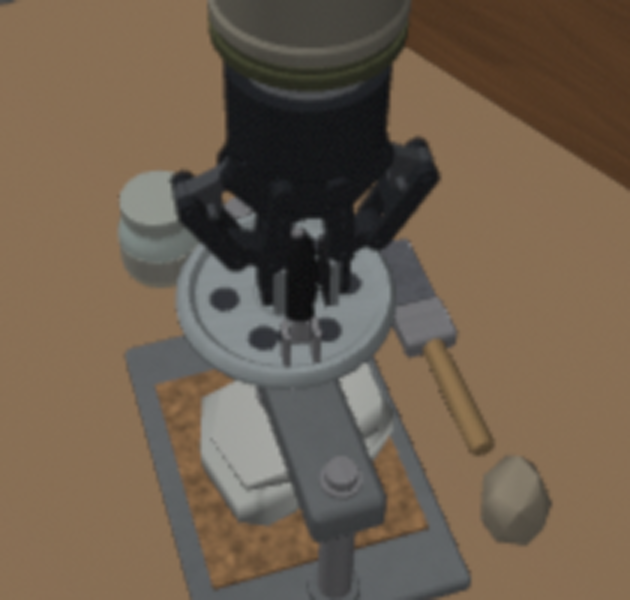

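Run:
```python
from h import *
phi=-122; U=u(phi); pv=C+50*U
bot.set_gripper(10,60)
for e in (2,4,6,8,10):
    bot.move_l([*(pv+e*U),ZF+20+42+D],velocity=40)
    s=st(e); f=-s["contact_force"][:2]@U; print("   radial",round(f,1),"act r",round((s["eef_pos"][:2]-C)@U,1))
    if f>18: break
s=bot.snapshot("side");t=bot.snapshot("top")
cv2.imwrite("pics/s3.png",cv2.resize(s["img"][170:310,230:350],None,fx=5,fy=5,interpolation=2));cv2.imwrite("pics/t3.png",cv2.resize(t["img"][170:310,230:390],None,fx=4,fy=4,interpolation=2))
```

```text
2 8.12 [519.7 -94.5 432.6] F [-4.4 13.4  5.5] T [3.11 0.74 0.08] op 20.0
   radial 9.0 act r 49.3
4 8.37 [518.8 -96.3 432.9] F [-2.5 13.1  5.3] T [3.02 0.54 0.12] op 19.8
   radial 9.8 act r 51.2
6 8.62 [517.5 -97.9 432.8] F [-4.9 12.9  6.9] T [3.17 1.14 0.07] op 20.0
   radial 8.3 act r 53.3
8 8.87 [516.4 -99.7 432.6] F [-4.3 14.3  5. ] T [3.2  0.96 0.11] op 19.7
   radial 9.9 act r 55.4
10 9.12 [ 515.4 -102.1  432.5] F [-4.1  9.8  4. ] T [2.33 0.63 0.16] op 19.0
   radial 6.1 act r 57.9
```

View pics/s3.png

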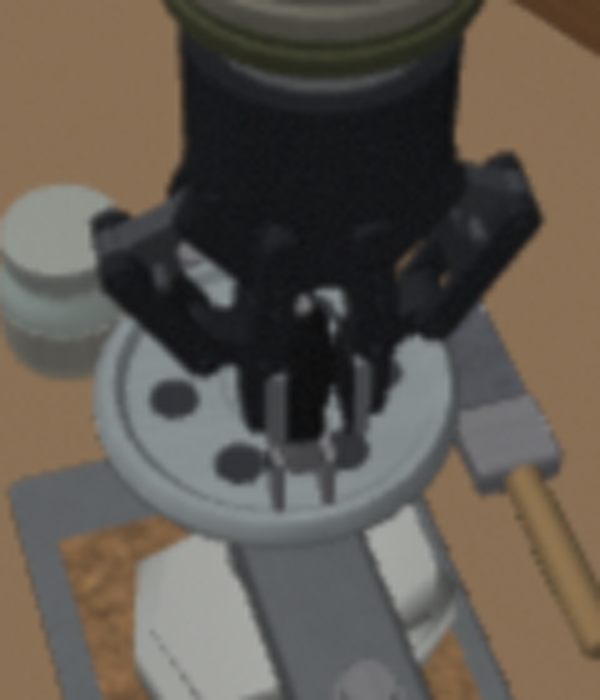

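View pics/t3.png

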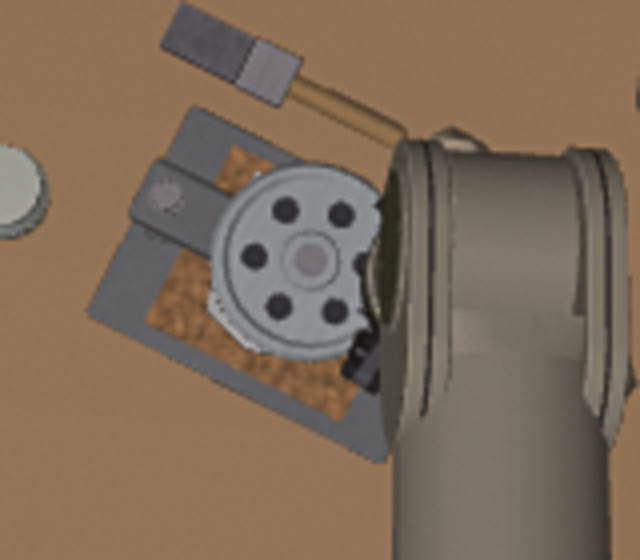

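Run:
```python
from h import *
U=u(-122); pv=C+50*U
s=bot.snapshot("side")
print([(d["score"],d["uv"],d["mask"].sum()) for d in bot.masks_of("side","handle_grip")])
im=cv2.resize(s["img"][170:310,230:350],None,fx=5,fy=5,interpolation=2)
for a,c in((60,(0,0,255)),(75,(0,255,255)),(90,(0,255,0)),):
    r=np.radians(a); d=np.array([*(-np.cos(r)*U),np.sin(r)]); p0=np.array([*pv,229])
    q=(proj(s,[p0,p0+14*d,p0+68*d])-[230,170])*5+2
    print(a,q.round().tolist())
    cv2.line(im,tuple(int(v) for v in q[1]),tuple(int(v) for v in q[2]),c,1)
for d in bot.masks_of("side","handle_grip")[:1]:
    m=cv2.resize(d["mask"][170:310,230:350].astype(np.uint8),None,fx=5,fy=5,interpolation=0)
    cs,_=cv2.findContours(m,0,1);cv2.drawContours(im,cs,-1,(255,0,255),1)
im=cv2.convertScaleAbs(im,alpha=1.8,beta=20)
cv2.imwrite("pics/s4.png",im[100:600])
```

```text
[(0.81, [290.1, 246.6], np.int64(254))]
60 [[305.0, 455.0], [301.0, 417.0], [286.0, 264.0]]
75 [[305.0, 455.0], [303.0, 422.0], [296.0, 287.0]]
90 [[305.0, 455.0], [305.0, 430.0], [307.0, 324.0]]
```

View pics/s4.png

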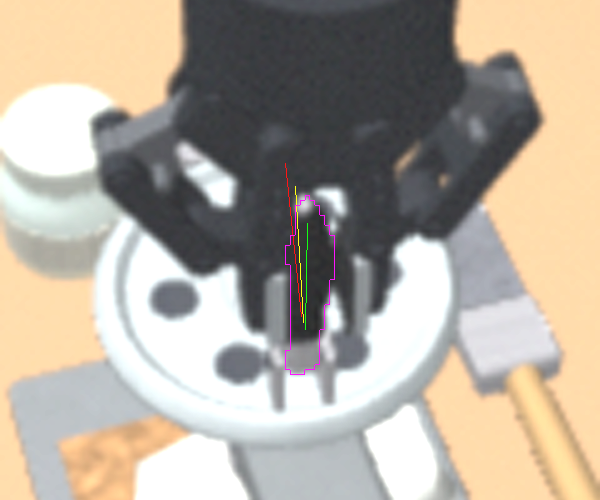

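Run:
```python
from h import *
phi=-122; U=u(phi); V=np.array([-U[1],U[0]]); pv=C+50.5*U; Z=ZF+20+42+D
for a in(148,58,-32,-120):
  for p in(-122,148,58,-32): 
    j=bot.solve_ik([*(C+50*u(p)),Z],R(a)); print(a,p,None if j is None else np.round(j).astype(int).tolist())
bot.set_gripper(10,30); st("soft")
for d in(30,60,90):
    r=np.radians(d); o=8*(np.cos(r)*U+np.sin(r)*V)
    bot.move_l([*(pv+o),Z],R(-32+d),velocity=25); s=st(d); f=s["contact_force"][:2]; print("  rad",round(f@U,1),"tan",round(f@V,1))
for k in (4,0):
    bot.move_l([*(pv+k*V),Z],velocity=25); s=st(k); f=s["contact_force"][:2]; print("  rad",round(f@U,1),"tan",round(f@V,1),"r",np.hypot(*(s["eef_pos"][:2]-C)))
s=bot.snapshot("side")
im=cv2.resize(s["img"][170:310,230:350],None,fx=5,fy=5,interpolation=2);im=cv2.convertScaleAbs(im,alpha=1.8,beta=20)
cv2.imwrite("pics/s5.png",im[100:600])
```

```text
148 -122 [65, 18, -71, 93, 17, 81, 140]
148 148 [62, 13, -72, 97, 13, 80, 136]
148 58 [50, 27, -71, 87, 25, 84, 127]
148 -32 [54, 30, -71, 84, 29, 86, 132]
58 -122 [50, 11, -50, 94, 9, 79, 57]
58 148 [46, 8, -52, 97, 6, 78, 51]
58 58 [40, 19, -53, 87, 16, 81, 43]
58 -32 [43, 22, -51, 84, 17, 82, 49]
-32 -122 [43, 10, -41, 94, 7, 79, -31]
-32 148 [40, 7, -44, 97, 5, 78, -38]
-32 58 [33, 17, -45, 88, 12, 80, -44]
-32 -32 [37, 19, -42, 84, 13, 81, -38]
-120 -122 [36, 9, -34, 94, 5, 78, -118]
-120 148 [34, 6, -38, 98, 4, 78, -125]
-120 58 [27, 15, -36, 88, 9, 80, -130]
-120 -32 [30, 17, -33, 85, 10, 80, -123]
soft 9.58 [ 515.4 -102.   432.5] F [-4.3 11.4  3.7] T [2.36 0.6  0.11] op 19.1
30 10.26 [ 520.  -103.1  432.4] F [-4.4  6.3  4.1] T [ 1.69  1.1  -0.03] op 18.8
  rad -3.0 tan -7.1
60 10.93 [ 524.9 -104.4  432.6] F [ 7.7 -1.1 -2.8] T [-0.26 -1.36 -0.13] op 18.8
  rad -3.1 tan 7.2
90 11.61 [ 528.5 -101.2  432.8] F [12.   0.5 -3.9] T [ 0.04 -2.6  -0.04] op 18.1
  rad -6.8 tan 9.9
4 11.92 [524.8 -99.  432.7] F [10.7 -0.1 -3.6] T [ 0.03 -2.18 -0.07] op 17.3
  rad -5.6 tan 9.1 r 50.6377402998962
0 12.22 [521.5 -96.8 432.6] F [11.7  0.3 -5.6] T [ 0.13 -2.42 -0.08] op 17.6
  rad -6.4 tan 9.7 r 50.247266315943854
```

View pics/s5.png

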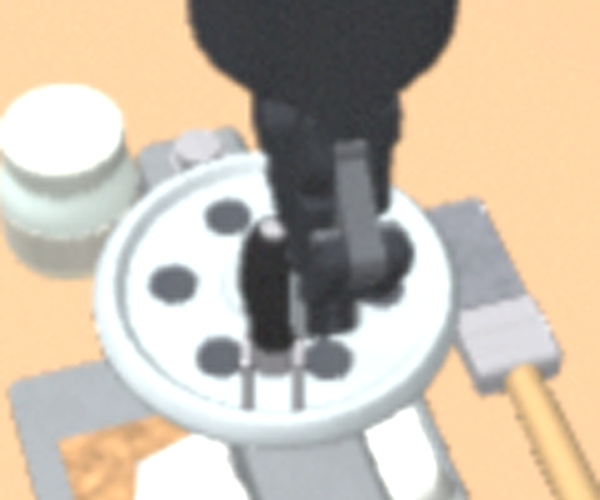

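Run:
```python
from h import *
s=bot.snapshot("side")
for p in(-122,-127,-130,-132,-135,-138):
    q=[(proj(s,[*(C+50*u(p)),z])[0]-[230,190])*5+2 for z in(229,297)]
    print(p,np.round(q).tolist())
```

```text
-122 [[305.0, 355.0], [307.0, 224.0]]
-127 [[292.0, 357.0], [294.0, 225.0]]
-130 [[284.0, 357.0], [285.0, 226.0]]
-132 [[279.0, 357.0], [280.0, 226.0]]
-135 [[271.0, 357.0], [271.0, 226.0]]
-138 [[263.0, 357.0], [263.0, 226.0]]
```

Run:
```python
from h import *
phi=-135; U=u(phi); V=np.array([-U[1],U[0]]); g=C+50*U; Z=ZF+20+42+D-.5
bot.set_gripper(25.5,30); st("ease")
s=bot.snapshot("side")
im=cv2.resize(s["img"][170:310,230:350],None,fx=5,fy=5,interpolation=2);im=cv2.convertScaleAbs(im,alpha=1.8,beta=20)
cv2.imwrite("pics/s6.png",im[100:600])
bot.move_l([*g,Z],R(45),velocity=25); s=st("c"); f=s["contact_force"][:2]; print("  rad",round(f@U,1),"tan",round(f@V,1))
bot.set_gripper(10,40); s=st("grip"); f=s["contact_force"][:2]; print("  rad",round(f@U,1),"tan",round(f@V,1))
s=bot.snapshot("side")
im=cv2.resize(s["img"][170:310,230:350],None,fx=5,fy=5,interpolation=2);im=cv2.convertScaleAbs(im,alpha=1.8,beta=20)
cv2.imwrite("pics/s7.png",im[100:600])
```

```text
ease 12.57 [520.7 -96.1 432.1] F [3.4 2.6 2.3] T [ 0.73 -0.7  -0.04] op 25.5
c 13.23 [511.9 -88.5 431. ] F [3.6 4.  3.1] T [ 0.79 -0.71  0.  ] op 25.8
  rad -5.3 tan -0.3
grip 13.45 [511.9 -88.7 431.2] F [2.2 2.6 6.3] T [ 0.73 -0.35 -0.02] op 20.9
  rad -3.4 tan -0.2
```

View pics/s6.png

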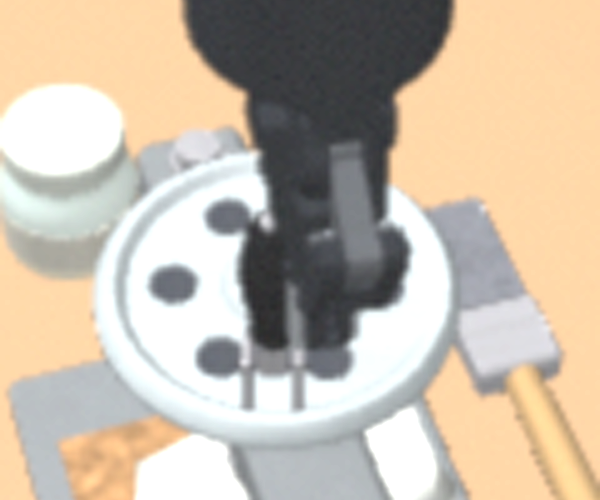

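View pics/s7.png

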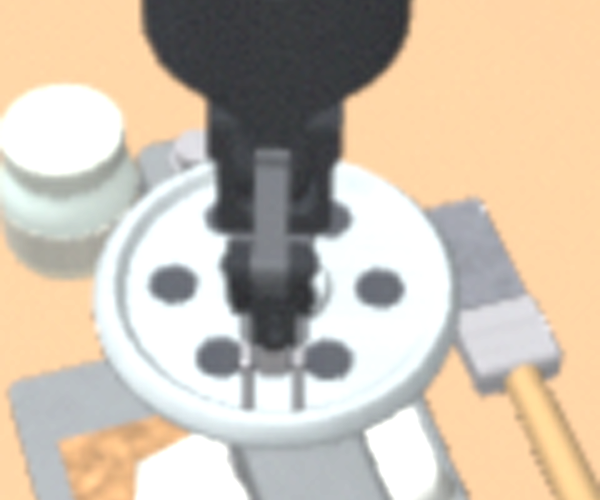

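Run:
```python
from h import *
phi=-135; U=u(phi); V=np.array([-U[1],U[0]]); Z=ZF+20+42+D-.5
for r in(51.5,53):
    bot.move_l([*(C+r*U),Z],velocity=25); s=st(r); f=s["contact_force"][:2]; print("  rad",round(f@U,1),"tan",round(f@V,1),"r",np.hypot(*(s["eef_pos"][:2]-C)))
    if -(f@U)>14: break
bot.set_gripper(10,90)
for a in(90,135):
    bot.move_l([*(C+r*U),Z],R(a),velocity=25); s=st(a); f=s["contact_force"][:2]; print("  rad",round(f@U,1),"tan",round(f@V,1),"r",np.hypot(*(s["eef_pos"][:2]-C)))
print(s["joint_positions"])
s=bot.snapshot("side")
im=cv2.resize(s["img"][170:310,230:350],None,fx=5,fy=5,interpolation=2);im=cv2.convertScaleAbs(im,alpha=1.8,beta=20)
cv2.imwrite("pics/s8.png",im[100:600])
```

```text
51.5 13.75 [511.2 -89.2 431.3] F [5.4 6.1 3.5] T [ 1.22 -1.19 -0.04] op 20.6
  rad -8.1 tan -0.5 r 50.60039880125702
53 14.0 [510.4 -89.8 431.3] F [8.1 7.5 0.8] T [ 1.77 -2.02 -0.04] op 21.0
  rad -11.0 tan 0.4 r 51.49515807165928
90 15.15 [510.4 -89.2 431.4] F [7.9 9.1 4. ] T [ 2.37 -1.47 -0.03] op 19.4
  rad -12.0 tan -0.8 r 51.14511028115878
135 16.08 [510.  -89.1 431.4] F [ 3.6 10.6  6.7] T [ 2.48 -0.42 -0.04] op 19.2
  rad -10.0 tan -5.0 r 51.362987431574545
[ 58.99402558  11.82337664 -60.38808161  95.09311431  10.29810923
  79.082978   132.42713472]
```

View pics/s8.png

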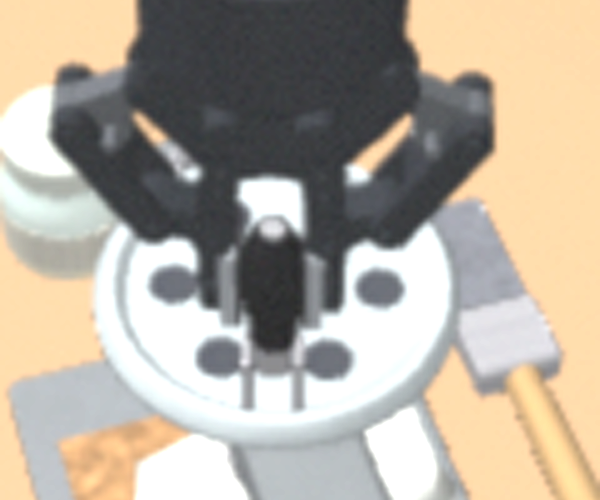

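```bash
cat >> h.py <<'E'
import json,os
ZW=ZF+20+42+D-.5+16*-135/360.  # z at phi: ZW - 16*phi... (phi unwrapped, decreasing -> lower)
def crank(phi,a,n,step,r,log,vel=60,thr=3.0):
    """phi,a: commanded present; returns new ones"""
    for i in range(n):
        phi-=step; a-=step
        p=C+r*u(phi); z=ZF+20+42+D-.5+16*(phi+135)/360
        bot.move_l([*p,z],R(a),velocity=vel)
        s=bot.state(); e=s["eef_pos"][:2]-C; pa=np.degrees(np.arctan2(e[1],e[0])); pa=phi+((pa-phi+180)%360-180)
        U=u(pa); V=np.array([-U[1],U[0]]); f=s["contact_force"]
        rad=f[:2]@U; tan=f[:2]@V
        log.append([s["time_s"],phi,pa,a,r,np.hypot(*e),rad,tan,f[2],s["opening"],s["eef_pos"][2]-z])
        r=float(np.clip(r+.08*(10+rad),51,55))
        T=[l[7] for l in log]
        if len(T)>8 and min(T[-2:])>np.median(T[4:-2])+thr: print("rise"); break
    json.dump([log,phi,a,r],open("log.json","w"))
    for l in log[-n:]: print(*[round(float(v),1) for v in l])
    return phi,a,r
E
python3 - <<'E'
from h import *
log=[]
crank(-135,135,9,10,53,log)
E
```

```text
16.5 -145.0 -144.8 125.0 53.0 51.9 -12.4 2.2 1.4 19.6 1.1
16.8 -155.0 -154.3 115.0 52.8 52.0 -10.6 3.5 1.9 19.4 1.1
17.1 -165.0 -163.8 105.0 52.8 52.0 -9.8 4.3 2.2 19.3 1.1
17.4 -175.0 -173.4 95.0 52.8 52.0 -9.7 4.0 2.1 19.4 1.1
17.8 -185.0 -183.0 85.0 52.8 51.9 -7.7 4.5 5.2 19.1 1.1
18.1 -195.0 -192.8 75.0 53.0 51.8 -6.7 4.7 6.1 19.3 1.0
18.4 -205.0 -202.9 65.0 53.3 51.7 -6.8 4.8 6.6 19.3 1.0
18.7 -215.0 -213.0 55.0 53.5 51.6 -6.1 5.6 7.6 19.2 1.0
19.1 -225.0 -223.3 45.0 53.8 51.5 -6.1 5.8 8.4 19.4 0.9
```

Run:
```python
from h import *
s=bot.snapshot("side")
for z in(229-4,293): print(proj(s,[*(C+50*u(-223.5)),z])[0]*5-[230*5-2,190*5-2])
im=cv2.resize(s["img"][170:310,230:350],None,fx=5,fy=5,interpolation=2);im=cv2.convertScaleAbs(im,alpha=1.8,beta=20)
cv2.imwrite("pics/s9.png",im[100:600])
```

```text
[134.47878656 248.70078051]
[124.33117185 116.86120467]
```

View pics/s9.png

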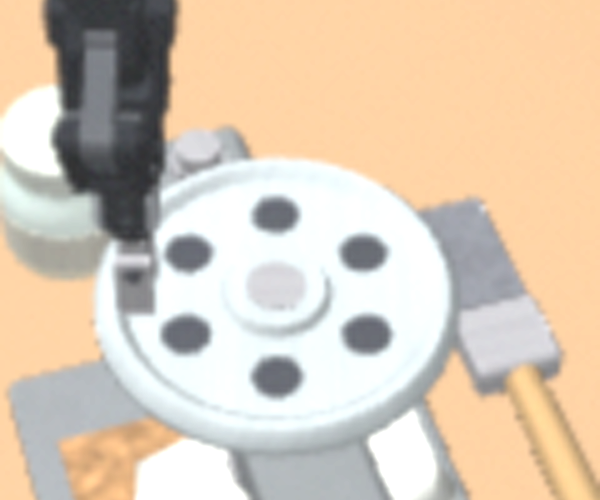

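```bash
sed -i 's/np.median(T\[4:-2\])+thr/np.median(T[-9:-2])+thr/' h.py
python3 - <<'E'
from h import *
log,phi,a,r=json.load(open("log.json"))
crank(phi,a,17,10,r,log,thr=1.8)
E
```

```text
19.4 -235.0 -233.6 35.0 54.1 51.5 -8.3 4.3 8.8 19.3 0.9
19.8 -245.0 -244.1 25.0 54.3 51.3 -9.5 5.0 9.5 19.5 0.9
20.1 -255.0 -254.5 15.0 54.3 51.2 -8.2 5.1 10.1 19.3 0.8
20.4 -265.0 -265.0 5.0 54.5 51.1 -9.5 3.3 10.2 19.2 0.8
20.7 -275.0 -275.5 -5.0 54.5 50.9 -11.2 3.8 11.7 19.3 0.8
21.1 -285.0 -286.0 -15.0 54.4 50.8 -13.0 3.3 11.7 19.4 0.7
21.4 -295.0 -296.4 -25.0 54.2 50.7 -13.4 3.7 12.3 19.2 0.7
21.7 -305.0 -306.7 -35.0 53.9 50.6 -14.3 3.0 12.9 19.5 0.6
22.0 -315.0 -316.8 -45.0 53.6 50.6 -16.8 2.8 13.9 19.6 0.6
22.4 -325.0 -326.6 -55.0 53.0 50.5 -16.5 3.0 14.6 19.5 0.6
22.7 -335.0 -336.3 -65.0 52.5 50.4 -17.9 3.7 16.7 19.4 0.7
23.0 -345.0 -345.7 -75.0 51.9 50.1 -16.4 3.2 15.9 19.0 0.7
23.3 -355.0 -355.0 -85.0 51.3 49.8 -16.4 3.8 15.4 19.0 0.7
23.7 -365.0 -364.3 -95.0 51.0 49.6 -15.5 3.9 14.3 19.3 0.8
24.0 -375.0 -373.9 -105.0 51.0 49.5 -14.1 4.1 13.2 19.0 0.8
24.3 -385.0 -383.5 -115.0 51.0 49.4 -13.9 4.4 13.2 19.4 0.9
24.6 -395.0 -393.4 -125.0 51.0 49.2 -10.5 3.8 11.8 19.2 0.9
```

Run:
```python
from h import *
log,phi,a,r=json.load(open("log.json"))
for k in range(3):
    a+=60; p=C+51.5*u(phi); z=ZF+20+42+D-.5+16*(phi+135)/360
    bot.move_l([*p,z+.7],R(a),velocity=100); s=st(a); f=s["contact_force"][:2]; U=u(phi);V=np.array([-U[1],U[0]]); print("  rad",round(f@U,1),"tan",round(f@V,1))
json.dump([log,phi,a,51.5],open("log.json","w"))
s=bot.snapshot("side")
im=cv2.resize(s["img"][170:310,230:350],None,fx=5,fy=5,interpolation=2);im=cv2.convertScaleAbs(im,alpha=1.8,beta=20)
print(s["position"][2],[(proj(s,[*(C+50*u(-393)),zz])[0]*5-[230*5-2,190*5-2]).round() for zz in(229-12,297-12)])
cv2.imwrite("pics/s10.png",im[100:600])
```

```text
-65 25.83 [588.6 -81.2 419.9] F [-6.   9.9  7.4] T [ 1.82  1.33 -0.04] op 19.6
  rad -10.6 tan 4.6
-5 27.03 [589.  -81.3 420. ] F [-2.4  9.1  4.8] T [1.97 0.17 0.01] op 19.3
  rad -7.2 tan 6.1
55 28.23 [589.2 -80.6 420.1] F [-1.1 10.9  5.3] T [ 2.78 -0.19 -0.02] op 18.9
  rad -7.1 tan 8.3
787.7402358030924 [array([414., 245.]), array([424., 115.])]
```

View pics/s10.png

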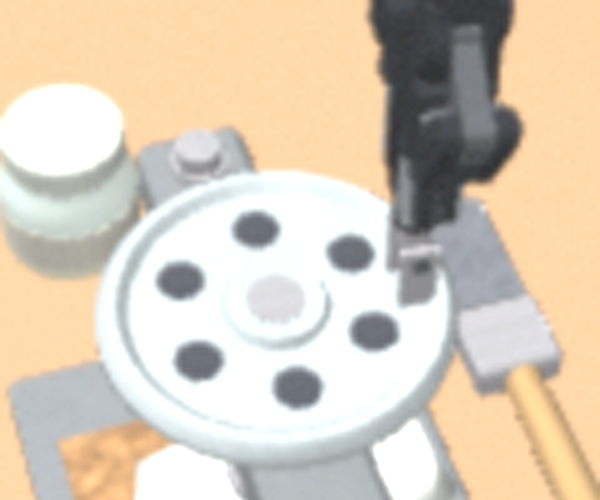

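Run:
```python
from h import *
log,phi,a,r=json.load(open("log.json"))
crank(phi,a,18,10,r,log,thr=1.8)
```

```text
rise
23.0 -345.0 -345.7 -75.0 51.9 50.1 -16.4 3.2 15.9 19.0 0.7
23.3 -355.0 -355.0 -85.0 51.3 49.8 -16.4 3.8 15.4 19.0 0.7
23.7 -365.0 -364.3 -95.0 51.0 49.6 -15.5 3.9 14.3 19.3 0.8
24.0 -375.0 -373.9 -105.0 51.0 49.5 -14.1 4.1 13.2 19.0 0.8
24.3 -385.0 -383.5 -115.0 51.0 49.4 -13.9 4.4 13.2 19.4 0.9
24.6 -395.0 -393.4 -125.0 51.0 49.2 -10.5 3.8 11.8 19.2 0.9
28.6 -405.0 -403.4 45.0 51.5 50.2 -7.2 5.9 9.3 19.2 1.0
28.9 -415.0 -413.7 35.0 51.7 50.4 -7.4 4.4 7.2 19.2 1.0
29.3 -425.0 -423.9 25.0 51.9 50.6 -7.3 5.5 6.0 19.5 1.0
29.6 -435.0 -434.1 15.0 52.1 50.8 -7.4 4.8 5.4 19.1 1.0
29.9 -445.0 -444.2 5.0 52.4 51.1 -7.5 4.9 6.0 19.5 1.1
30.2 -455.0 -454.4 -5.0 52.6 51.4 -7.5 5.2 4.6 19.4 1.0
30.6 -465.0 -464.5 -15.0 52.8 51.7 -7.0 4.6 3.8 19.1 1.0
30.9 -475.0 -474.5 -25.0 53.0 52.0 -7.4 3.9 3.8 19.2 1.0
31.2 -485.0 -484.3 -35.0 53.2 52.4 -7.2 4.7 1.9 19.5 1.1
31.5 -495.0 -494.0 -45.0 53.4 52.8 -9.5 5.7 1.7 19.1 1.1
31.9 -505.0 -503.4 -55.0 53.5 53.1 -9.4 8.4 0.1 19.6 1.2
32.2 -515.0 -512.6 -65.0 53.5 53.3 -8.9 9.8 -0.3 19.2 1.2
```

Run:
```python
from h import *
log,phi,a,r=json.load(open("log.json"))
crank(phi,a,1,4,r,log,thr=50)
for i in range(3):
    bot.sleep(.1);s=bot.state();e=s["eef_pos"][:2]-C;U=u(np.degrees(np.arctan2(e[1],e[0])));V=np.array([-U[1],U[0]]);f=s["contact_force"][:2];print(np.degrees(np.arctan2(e[1],e[0]))-360,f@U,f@V)
L=np.array(log)[:]; x=L[:,2];y=L[:,7]
b=np.median(y[(x<-400)&(x>-486)]);print("base",b)
m=(x<-400)
fit=least_squares(lambda p:p[0]+p[2]*np.maximum(0,p[1]-x[m])-y[m],[b,-487,.175]);print(fit.x)
fit=least_squares(lambda p:p[0]+.175*np.maximum(0,p[1]-x[m])-y[m],[b,-487]);print(fit.x)
```

```text
32.4 -519.0 -515.8 -69.0 53.6 53.4 -8.5 12.2 -0.2 19.1 1.3
-515.8101930837163 -9.751372585178144 11.804211788856845
-515.791610842548 -9.585166199131626 12.826796649299654
-515.7741960883 -9.099789290655366 13.010910730135098
base 4.7590744174457384
[ 4.86743758e+00 -4.90706696e+02  2.64494629e-01]
[   4.89124595 -483.33725216]
```

Run:
```python
from h import *
log,phi,a,r=json.load(open("log.json"))
phi,a,r=crank(phi,a,1,4.5,r,log,thr=50)
crank(phi,a,1,4.3,r,log,thr=50)
```

```text
33.0 -523.5 -519.9 -73.5 53.7 53.5 -9.8 14.1 0.5 19.4 1.3
33.2 -527.8 -523.7 -77.8 53.7 53.5 -8.5 15.4 1.6 19.0 1.4
```

Run:
```python
from h import *
s=bot.snapshot("side")
im=cv2.resize(s["img"][170:310,230:350],None,fx=5,fy=5,interpolation=2);im=cv2.convertScaleAbs(im,alpha=1.8,beta=20)
cv2.imwrite("pics/s11.png",im[100:600])
print([(proj(s,[*(C+50*u(-523.7)),zz])[0]*5-[230*5-2,190*5-2]).round() for zz in(229-17,297-17)])
bot.set_gripper(60); st("open"); bot.sleep(.3)
p=np.array(bot.state()["eef_pos"]); bot.move_l(p+[0,0,120],velocity=150); st("up")
bot.move_l(p+[-120,-150,120],velocity=200); st("away")
s=bot.snapshot("side");t=bot.snapshot("top")
cv2.imwrite("pics/s12.png",cv2.resize(s["img"][150:390,170:410],None,fx=2.5,fy=2.5,interpolation=2));cv2.imwrite("pics/t12.png",cv2.resize(t["img"][170:310,230:390],None,fx=4,fy=4,interpolation=2))
```

```text
[array([202., 371.]), array([197., 244.])]
open 33.75 [494.3 -64.8 412.8] F [-0.  -0.1  0.4] T [0.01 0.04 0.02] op 60.3
up 35.0 [494.4 -64.9 532.1] F [ 0.4 -0.5 -0.5] T [-0.01  0.01  0.  ] op 60.0
away 36.11 [ 375.1 -213.9  533. ] F [-0.3  0.2 -0.1] T [ 0.08  0.01 -0.01] op 59.9
```

View pics/s11.png

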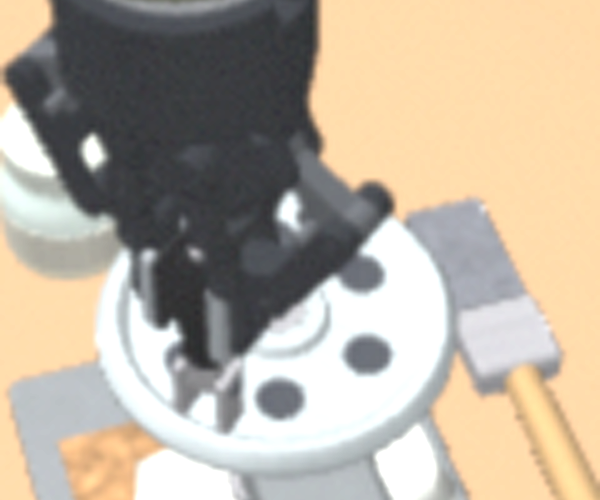

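View pics/s12.png

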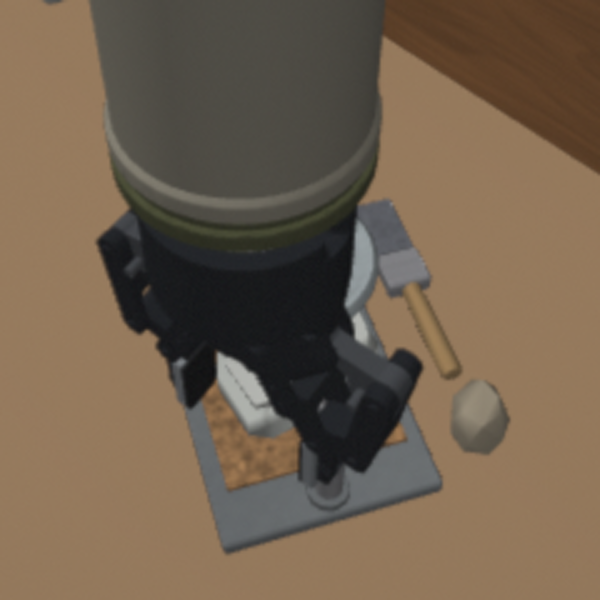

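View pics/t12.png

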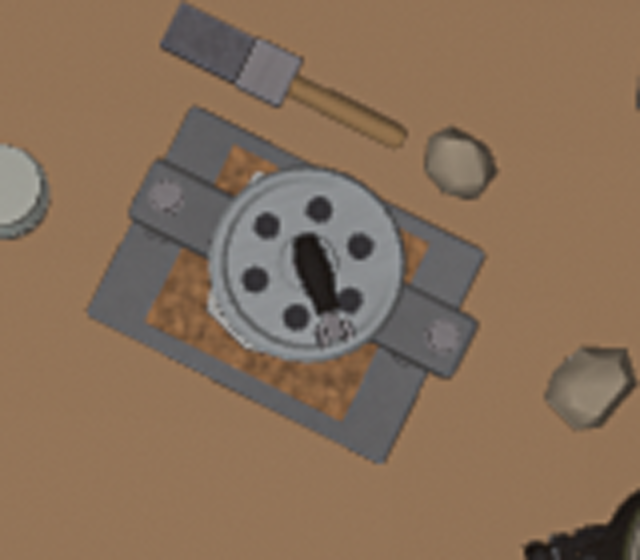

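Run:
```python
from h import *
t=bot.snapshot("top")
print("grip",[(d["score"],d["uv"]) for d in bot.masks_of("top","handle_grip")])
f=lambda x,y:np.array([230+x/4-.4,170+y/4-.4])
def ang(pts,z):
    p=[onz(t,f(*q),z)[:2] for q in pts]; return p
# holes before / after
b=[(285,210),(341,214),(366,264),(335,311),(279,306),(254,256)]
a=[(320,209),(361,246),(349,299),(296,317),(255,280),(267,225)]
for n,h,z in(("before",b,209),("after",a,190)):
    p=np.array(ang(h,z)); c=p.mean(0); d=p-c; th=np.degrees(np.arctan2(d[:,1],d[:,0])); print(n,c.round(1),np.hypot(*d.T).round(1),(th%60).round(1))
for n,q,z in(("before",(376,298),229),("after",(334,328),210)):
    e=onz(t,f(*q),z)[:2]-C; print(n,np.degrees(np.arctan2(e[1],e[0])),np.hypot(*e))
```

```text
grip [(0.67, [308.3, 239.6])]
before [546.7 -53.7] [36.9 37.  37.  37.2 36.7 37. ] [27.3 26.9 27.3 26.9 26.8 27.1]
after [546.7 -54.2] [37.  37.3 36.4 37.3 37.4 37.1] [48.1 48.6 49.3 48.2 49.5 48.5]
before -121.94825074880445 48.69604089652867
after -159.92420435572083 47.54713973904872
```

Run:
```python
from h import *
bot.set_joints([73.247,19.034,-3.707,83.658,1.238,77.344,-5.071]); st()
s=bot.snapshot("side")
a=cv2.resize(s["img"][150:390,170:410],None,fx=1.6,fy=1.6,interpolation=2);b=cv2.resize(cv2.imread("pics/side0.png")[150:390,170:410],None,fx=1.6,fy=1.6,interpolation=2)
cv2.imwrite("pics/s13.png",np.hstack([b,a]))
```

```text
37.98 [ 168.  -601.8  405.4] F [-0.3  1.4 -0.5] T [0.   0.01 0.01] op 60.2
```

View pics/s13.png

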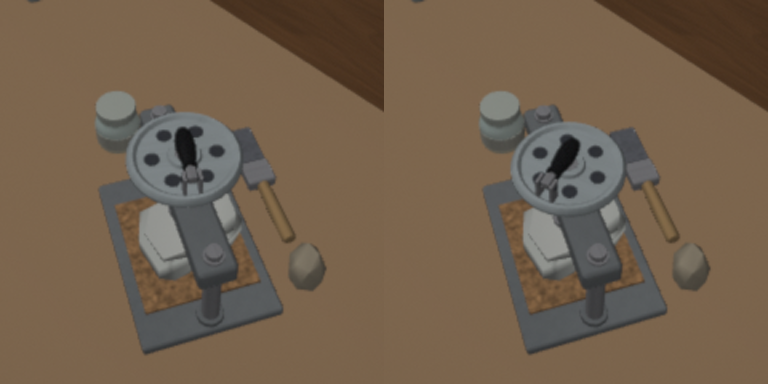

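The before and after pictures show the handle flat again and the wheel lower. The marble, tub, brush and stone_a or b in view have not moved, so I'm handing in.

Run:
```python
from plant import bot
print(bot.finish_job())
```

```text
the job is handed in; nothing more can be done
None
```

I cranked the press down onto the marble, nipped it up by about a tenth of a turn and let the handle spring back flat. I handed the job in at about 38 s. The amount past first touch is the one thing I could only estimate.

- **Swing-up:** I swung the handle up onto its stop, but it slipped in the fingers. I had to ease the grip and re-centre it once. While I re-centred, the wheel was dragged about 12° clockwise, and the handle leaned a few degrees. It checked upright in the side camera before I started cranking.
- **Cranking:** I turned the wheel about 398° clockwise in total, with one in-place turn of the hand partway to stay within joint range. The handle was held against its stop throughout.
- **Touch and nip-up:** The force at the handle rose from about 4.8 N. Two fits of that rise put first touch at about −483° and −491°. I took about −487°.
- **Final angle:** The wheel's holes show it ended at about −521°, roughly 34° (0.095 turn) past that touch. The spread in the fits puts this between 0.085 and 0.105 turn.
- **Disagreements:** The hand's position read 2.4° further than the holes, which I put down to give in the fingers. The force readings near the end rose faster than the stated 10 N per radian, partly because my steps were smaller there.
- **Last checks:** In the camera images the handle was flat, and the marble, stones, tub and brush looked unmoved. The arm was clear of everything.

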